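Set the refill marker at the empty bin

ROBOT

A 6-joint arm with a two-finger parallel gripper is mounted at the origin on the work surface. World frame = base frame: x ahead of the robot, y to its left, z up, the work surface at z = 0. Lengths are in mm, angles in degrees, forces in N, time in s.
With the tool pointing down it reaches from about 325 to 900 mm from the base axis. Payload 6.1 kg.
Tool frame: the origin (TCP) lies at the very end of the fingers, on their centre line; the grasp point (between the pads) lies 19 mm behind it; z points along the fingers, y is the line along which they close (so a half turn about z gives the same grasp; the last joint's range is limited). The gripper opens to 85 mm and grips with 20 to 120 N. Pads are 22 mm wide; open, the fingers measure 114 mm over their backs; the gripper's body (76 mm by 85 mm) begins 54 mm behind the grasp point. The pads swing forward as they close: fully open they stand 13 mm farther back than shut.
Start: joints at [64.395, 12.628, 87.462, -0, 79.91, -7.225], TCP at [197.077, 593.107, 231.3] pointing down, gripper open.
Joint ranges: [-170.65, 170.65], [-52.31, 119.04], [5.05, 147.46], [-71.25, 251.25], [11.57, 151.72], [-153.62, 153.62]. Speed limits (degrees/s): [147.25, 147.25, 172.46, 180, 180, 180].

INTERFACE

Orientations are given as [roll, pitch, yaw] about the fixed x, y, z axes, in that order (R = Rz(yaw) Ry(pitch) Rx(roll)).
In Python, from bench import robot gives the robot as it stands.
- The arm moves only by the tool carry_out, never from a script. Its argument "rows" is a list of rows, each an object of numbers: "dx", "dy", "dz": the shift along the world's x, y, z normalised to -1 to 1, where 1 is 0.04 m; "rx", "ry", "rz": the turn, a rotation vector about the world's x, y, z normalised to -1 to 1, where 1 is 5 degrees. A call has 1 to 8 rows; each row shifts and turns the commanded pose from where the row before left it; what a row does not reach is not made up. A row lasts 1/10 s, in which the tool goes at most 50 mm and 8.59 degrees, less where a joint would pass 70% of its speed; a pose out of reach is approached as far as the arm can. A call with a number of a shift or a turn outside -1 to 1 is refused whole. A call with a gripper value outside its range is refused whole. "fingers" is the finger opening in mm, from 0 to 85.4, set as the call begins (left out, the last holds). The fingers move at their own pace and stop on an object; "newtons" is the grip in N (left out, the last holds). Time passes only in rows, so rows that do not move let the fingers close. It gives the time, the measured TCP pose, the force, the opening and the grip force at its end, in the units of the state.
- robot.get_obs(): the state, without advancing time (a new reading comes with each control period).
- robot.camera(name): name is "scene" or "top" or "wrist"; returns the picture (480x640x3 uint8, red, green, blue); there is no depth.
- robot.get_calibration(name): a dict with "intrinsics" (3x3 intrinsics, pixels), "rvec" (rotation vector, rad) and "tvec" (3), from world to camera coordinates, as OpenCV has them. Camera axes: x right, y down, z forward; pixel columns grow to the right and rows downward; lengths in mm; the calibration is good to about 2 mm. A picture is of the moment at which its call begins: read the wrist's pose just before it. get_calibration takes no time and is no camera call; for the wrist camera it gives the pose at the moment of the call.
- robot.hand_in(): hands the job in; it is judged then, once.
The state is a dict: "clock": time; "joint_pos": joint angles; "dq": joint speeds; "joint_torque": joint torques, N m; "tool_pos": TCP position; "tcp_rot": TCP orientation; "ft_force": force on the tool from outside, world axes, zero at the start; "wrist_torque": the same for the moment, N m; "grip_width": finger opening in mm; "grasp_force": force on a finger pad.
Only numpy, scipy, OpenCV 4.12 (cv2) and the standard library are available. Lean on these libraries where they do the work, as an engineer would, in place of code of your own. Each camera call takes 0.05 s, during which the arm holds its last target. There are 200 camera calls.

TASK

One of the three blue bins behind the label rail is empty. With the fingertips, gently push the sliding marker sideways along the rail until it drops into the notch in front of the empty bin and stays there, then move clear. Only push it: do not grip the marker or lift it off the rail, and leave the bins and everything else where they are.

Things in the scene. Friction and masses are not known exactly. Their poses are not given: they have to be found in the camera images.
- rail: Fixed aluminium rail on the work surface, 390 mm long (its y axis, to the robot's left), 50 mm deep (its x axis, away from the robot to the bins). Along its middle a 14 mm wide steel strip, top 30 mm above the surface; end caps 34 mm high. Origin: centre of underside. Place and yaw vary. The strip has V notches 4.5 mm deep, 19 mm wide at y = -110, 0, +110 mm, each before the middle of a bin.
- notch0 (a point): Middle of the right-hand notch (rail y = -110 mm), at the height of the strip's top.
- notch1 (a point): Middle of the centre notch (rail y = 0), at the height of the strip's top.
- notch2 (a point): Middle of the left-hand notch (rail y = +110 mm), at the height of the strip's top.
- marker_tab (a point): Centre of the marker's upright black tab: 26 mm wide along the rail, 14 mm across it, 45 mm tall (from 52 to 97 mm above the surface). Under it an aluminium saddle, 40 mm along the rail, 59 mm across, its top level with the tab's foot, with an arrow reaching 56 mm from the rail's middle towards the bins.
- marker (a joint): Marker's place along the rail, m, growing along the rail's y: -0.110, 0, +0.110 are the notches, end stops at +-0.152. Starts on the flat between centre and left-hand notch. About 2.5 N of drag on the flat; within some 7 mm of a notch's middle its sprung roller pulls it in (the push dips) and, let go, it centres to about 2 mm; pushing it on out takes 6 to 10 N.
- pin (a joint): Height of the marker's sprung steel detent pin, m: 0 while its roller rides on the flat strip, about -0.004 when it has dropped into a notch. The pin is 8 mm across and shows as a button on the tab's top: it stands out 7 mm on the flat, 3 mm when dropped.
- marker_lift (a joint): How far the marker is lifted off the rail, m: 0 as it should be, up to 0.015. About 10 N holds it down.
- bin_empty: The empty bin: a blue plastic open box 150 mm (its x, across the rail) by 94 mm by 70 mm high, walls 3 mm, a white label on its front; nothing inside. Origin: centre of its underside, about 155 mm beyond the rail's middle line. The three bins stand side by side in a row behind the rail, 110 mm apart, in any order.
- bin_bolts: A bin of the same shape, filled with steel bolts. Origin: centre of its underside.
- bin_bushes: A bin of the same shape, filled with short steel bushes. Origin: centre of its underside.
- bushing: Loose steel bushing, 24 mm across, 18 mm high, standing between rail and bins. Origin: centre of its underside.
- collar: Loose steel collar, 36 mm across, 14 mm high, lying on the robot's side of the rail. Origin: centre of its underside.
- screwdriver: Screwdriver lying on the robot's side of the rail, roughly along it. Leave alone.
- carton: Small cardboard carton 130 x 100 x 90 mm at the left of the bins. Origin: centre of its underside.
- jar: Closed jar 64 mm across, 100 mm high, at the right of the bins. Origin: centre of its underside.
- tape_roll: Roll of packing tape, 104 mm across, 48 mm high, lying flat at the left. Origin: centre of its underside.
- hammer: Hammer lying at the right. Leave alone.
Not all that is in view belongs to the job. What is shaped like the bin_empty but turquoise is not meant.

How it is judged (in metres and radians):
At the end, for the whole second after the job is handed in: The marker rests, its pin dropped at least 3 mm, within 4 mm of the middle of the notch in front of the empty bin; bins and bystanders are within 15 mm of where they began (((horizontal distance between notch0 and bin_empty below 0.175 m and value of joint marker between -0.114 and -0.106 m) or (horizontal distance between notch1 and bin_empty below 0.175 m and value of joint marker between -0.004 and 0.004 m) or (horizontal distance between notch2 and bin_empty below 0.175 m and value of joint marker between 0.106 and 0.114 m)) and value of joint pin below -0.003 m and value of joint marker_lift below 0.002 m and velocity of joint marker between -0.005 and 0.005 m/s and distance of each of bin_empty, bin_bolts, bin_bushes, bushing, collar, screwdriver, carton, jar, tape_roll, hammer from where it was at the start of the episode below 0.015 m); the robot touches nothing.
It fails at once if the marker is lifted more than 5 mm off the rail (value of joint marker_lift above 0.005 m).
It fails at once if the marker is gripped or forced: the fingers act on the marker or rail with more than 25 N (contact force between the fingers and rail above 25 N).
It fails at once if a bin is moved or lifted by more than 15 mm (distance of any of bin_empty, bin_bolts, bin_bushes from where it was at the start of the episode above 0.015 m).
It fails at once if a bystander is moved or lifted by more than 15 mm (distance of any of bushing, collar, screwdriver, carton, jar, tape_roll, hammer from where it was at the start of the episode above 0.015 m).
It also fails if it takes over 42 s, if anything falls off the work surface, if the arm or the gripper's body presses on something with over 40 N, if the wrist force passes 120 N, or if a joint passes its speed limit or range.

## Working session

There is one attempt and no reset: what is moved stays moved. The work goes in short steps, Python scripts to look and compute and a tool call to move; the robot and the scene stay as the last step left them, time stands still between calls to the robot, and variables do not carry over. Pictures are saved under pics/ and viewed, at most 10 in all, crops included, and the job is handed in when it is done.

Besides the shell and the picture viewer there is one more tool, called as a command line: name --argument value ..., lists and objects as JSON in quotes. carry_out: Moves the arm, as the interface text tells. Scaled input: -1 to 1 covers 0.04 m each way for a shift and 5 degrees each way for a turn. Its arguments: {"type":"object","properties":{"rows":{"type":"array","items":{"type":"object","properties":{"dx":{"type":"number","minimum":-1,"maximum":1},"dy":{"type":"number","minimum":-1,"maximum":1},"dz":{"type":"number","minimum":-1,"maximum":1},"rx":{"type":"number","minimum":-1,"maximum":1},"ry":{"type":"number","minimum":-1,"maximum":1},"rz":{"type":"number","minimum":-1,"maximum":1}}}},"fingers":{"type":"number"},"newtons":{"type":"number"}},"required":["rows"]}

```bash
mkdir -p pics; cat > h.py <<'E'
import numpy as np, cv2
from bench import robot
def ray(cal,px):
    K=np.array(cal["intrinsics"],float);R,_=cv2.Rodrigues(np.array(cal["rvec"],float));t=np.array(cal["tvec"],float).reshape(3)
    return -R.T@t, R.T@np.linalg.inv(K)@np.array([px[0],px[1],1.])
def onz(cal,px,z):
    c,d=ray(cal,px); return c+d*(z-c[2])/d[2]
def proj(cal,P):
    return cv2.projectPoints(np.array(P,float).reshape(-1,3),np.array(cal["rvec"],float),np.array(cal["tvec"],float),np.array(cal["intrinsics"],float),None)[0].reshape(-1,2)
def shot(n,f):
    im=robot.camera(n);cv2.imwrite("pics/"+f,im[:,:,::-1]);return im
E
python3 - <<'E'
from h import *
shot("top","top0.png");shot("scene","scene0.png")
o=robot.get_obs();print(o)
for n in("top","scene"):print(ray(robot.get_calibration(n),(320,240)))
E
```

```text
{'clock': 0.1, 'joint_pos': array([ 6.43939084e+01,  1.26719640e+01,  8.75194615e+01,  4.48348613e-04,
        7.99113157e+01, -7.22467549e+00]), 'dq': array([ 1.24878688e-04, -1.43865077e-01, -1.70092884e-01, -2.43294551e-02,
        4.96310071e-02, -3.88082316e-02]), 'joint_torque': array([ 2.25907177e-03, -4.98242784e+01, -3.90544546e+01, -8.44479814e-05,
        5.68458927e-03, -5.24453799e-05]), 'tool_pos': array([196.84529815, 592.60969257, 230.29290487]), 'tcp_rot': array([-1.79898130e+02, -1.33585514e-02,  1.61618493e+02]), 'ft_force': array([0.88901484, 0.59606125, 0.17161063]), 'wrist_torque': array([-0.00351002, -0.01809673, -0.04890047]), 'grasp_force': 0.0, 'grip_width': 85.32168313716545}
(array([ 488.40132632,   31.04755358, 1146.04889597]), array([ 0.04588513, -0.01490456, -0.9988913 ]))
(array([1088.42197833, -632.68119393,  971.05946708]), array([-0.43594387,  0.51308192, -0.73953941]))
```

View pics/top0.png

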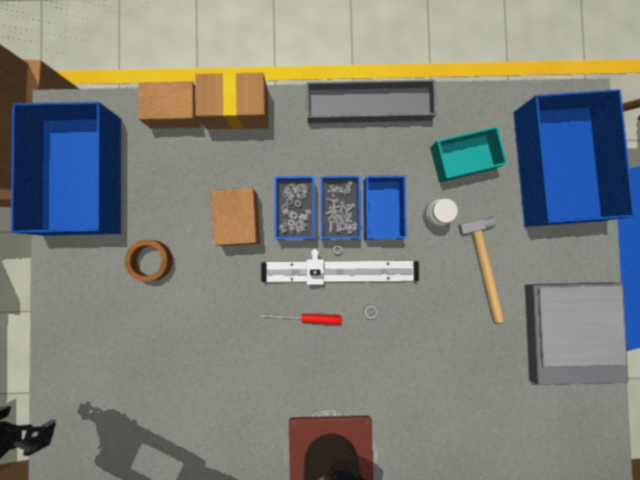

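View pics/scene0.png

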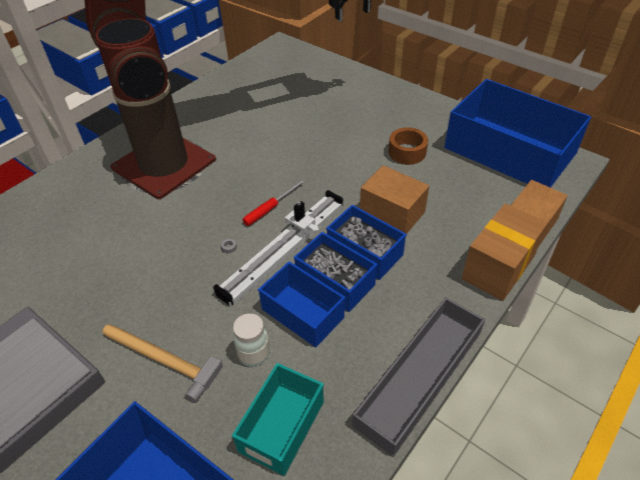

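```bash
python3 - <<'E'
from h import *
im=cv2.imread("pics/top0.png");cal=robot.get_calibration("top")
hsv=cv2.cvtColor(im,cv2.COLOR_BGR2HSV)
roi=np.zeros(im.shape[:2],np.uint8);roi[250:295,255:425]=255
m=((hsv[:,:,2]<60)&(roi>0)).astype(np.uint8)
n,l,s,c=cv2.connectedComponentsWithStats(m)
for i in range(1,n):
    if s[i,4]>8: print("dark",s[i],c[i].round(1),[onz(cal,c[i],z).round(1)[:2] for z in(34,97)])
mb=cv2.inRange(hsv,(105,120,60),(125,255,255))
for x0 in(275,320,364):
    q=np.zeros_like(mb);q[170:245,x0-2:x0+44]=mb[170:245,x0-2:x0+44]
    M=cv2.boundingRect(q);print("bin",M,onz(cal,(M[0]+M[2]/2,M[1]+M[3]/2),60).round(0))
sc=cv2.imread("pics/scene0.png")
a=cv2.resize(im[170:290,255:425],None,fx=4.5,fy=4.5,interpolation=cv2.INTER_CUBIC)
cv2.imwrite("pics/crop.png",a)
# scene tab top
cs=robot.get_calibration("scene")
h2=cv2.cvtColor(sc,cv2.COLOR_BGR2HSV);m=np.zeros(sc.shape[:2],np.uint8);m[180:310,205:350]=(h2[180:310,205:350,2]<60)
n,l,s,c=cv2.connectedComponentsWithStats(m)
for i in range(1,n):
    if s[i,4]>8: print("scene",s[i],c[i].round(1),[onz(cs,c[i],z).round(1)[:2] for z in(17,75)])
E
```

```text
dark [262 263   4  19  71] [263.4 271.9] [array([464.1, 155.4]), array([465.5, 148.3])]
dark [414 262   4  19  59] [415.9 270.5] [array([ 459.1, -220.1]), array([ 460.7, -205.9])]
bin (275, 176, 40, 64) [617.  74.  60.]
bin (321, 176, 40, 64) [615. -38.  60.]
bin (364, 176, 43, 64) [ 612. -146.   60.]
scene [326 190  17  14 108] [334.2 196.5] [array([462.2, 165.7]), array([500.3, 117.2])]
scene [294 201  11  20 154] [298.9 211.1] [array([425.2,  72.6]), array([465.5,  29.7])]
scene [342 224   6   3  11] [344.6 225.1] [array([542.6, 102.4]), array([575.8,  57.7])]
scene [321 243  29  18  82] [334.3 251.1] [array([573.5,  22.4]), array([604.8, -17.5])]
scene [334 270  13  16  59] [340.2 276.6] [array([629.1, -28.4]), array([657. , -65.2])]
scene [345 278   5   4  10] [346.7 279.5] [array([645.2, -26.2]), array([672.1, -63.1])]
scene [213 284  20  22 224] [222.3 294.7] [array([ 458.9, -221.3]), array([ 497.1, -246.3])]
```

View pics/crop.png

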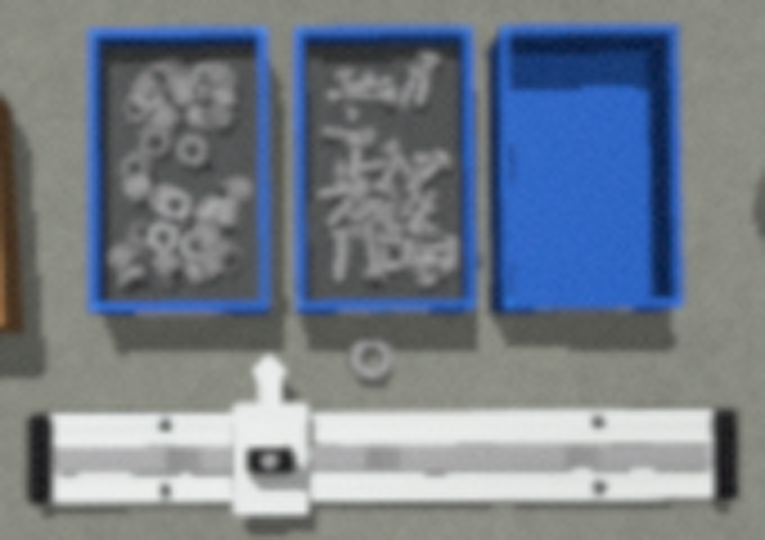

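Candidates for the empty bin in the top picture:
- (295,208): holds bushes.
- (340,208): holds bolts.
- (385,208): empty and small, plain blue.
- (470,155): turquoise, so not meant.
- (65,170) and (575,160): large blue crates, the wrong size.

The crop confirms (385,208), which is in front of notch0. The rail's centre is at about (461.6, -32.5) with a yaw of about -1°. The tab is at about y = 29 (joint about +0.062), and notch0 is at about y = -142.5.

carry_out --rows '[{"dx": 0.475, "dy": -0.925, "rz": 0.5}, {"dx": 0.475, "dy": -0.925, "rz": 0.5}, {"dx": 0.475, "dy": -0.925, "rz": 0.5}, {"dx": 0.475, "dy": -0.925, "rz": 0.5}, {"dx": 0.475, "dy": -0.925, "rz": 0.5}, {"dx": 0.475, "dy": -0.925, "rz": 0.5}, {"dx": 0.475, "dy": -0.925, "rz": 0.5}]' --fingers 0 --newtons 40

```text
$.rows[0]: bad value
```

carry_out --rows '[{"dx": 0.475, "dy": -0.925}, {"dx": 0.475, "dy": -0.925}, {"dx": 0.475, "dy": -0.925}, {"dx": 0.475, "dy": -0.925}, {"dx": 0.475, "dy": -0.925}, {"dx": 0.475, "dy": -0.925}, {"dx": 0.475, "dy": -0.925}, {}]'

```text
$.rows[0]: bad value
```

carry_out --rows '[{"dx": 0.475, "dy": -0.925, "dz": 0, "rx": 0, "ry": 0, "rz": 0.5}, {"dx": 0.475, "dy": -0.925, "dz": 0, "rx": 0, "ry": 0, "rz": 0.5}, {"dx": 0.475, "dy": -0.925, "dz": 0, "rx": 0, "ry": 0, "rz": 0.5}, {"dx": 0.475, "dy": -0.925, "dz": 0, "rx": 0, "ry": 0, "rz": 0.5}, {"dx": 0.475, "dy": -0.925, "dz": 0, "rx": 0, "ry": 0, "rz": 0.5}, {"dx": 0.475, "dy": -0.925, "dz": 0, "rx": 0, "ry": 0, "rz": 0.5}, {"dx": 0.475, "dy": -0.925, "dz": 0, "rx": 0, "ry": 0, "rz": 0.5}]' --fingers 0 --newtons 40

```text
clock: 0.8
tool_pos: [330.3, 332.4, 231.0]
tcp_rot: [-180.0, -0.0, 179.2]
ft_force: [0.4, 0.5, -0.7]
grip_width: 0.4
grasp_force: 0.0
```

carry_out --rows '[{"dx": 0.475, "dy": -0.925, "dz": 0, "rx": 0, "ry": 0, "rz": 0}, {"dx": 0.475, "dy": -0.925, "dz": 0, "rx": 0, "ry": 0, "rz": 0}, {"dx": 0.475, "dy": -0.925, "dz": 0, "rx": 0, "ry": 0, "rz": 0}, {"dx": 0.475, "dy": -0.925, "dz": 0, "rx": 0, "ry": 0, "rz": 0}, {"dx": 0.475, "dy": -0.925, "dz": 0, "rx": 0, "ry": 0, "rz": 0}, {"dx": 0.475, "dy": -0.925, "dz": 0, "rx": 0, "ry": 0, "rz": 0}, {"dx": 0.475, "dy": -0.85, "dz": 0, "rx": 0, "ry": 0, "rz": 0}, {"dx": 0, "dy": 0, "dz": 0, "rx": 0, "ry": 0, "rz": 0}]'

```text
clock: 1.6
tool_pos: [464.5, 74.4, 231.0]
tcp_rot: [-179.9, 0.0, 178.8]
ft_force: [0.3, 0.9, 0.6]
grip_width: -0.0
grasp_force: 0.0
```

```bash
python3 - <<'E'
from h import *
print(robot.get_obs()["tool_pos"]);im=shot("wrist","w1.png")
c=robot.get_calibration("wrist")
# predicted tab top, face, notch pts
print(proj(c,[[463,29,97],[463,42,97],[460,-142.5,30],[461.6,-32.5,30]]).round(0))
E
```

```text
[464.47569191  74.39605239 231.03229317]
[[261. 228.]
 [278. 227.]
 [ 83. 207.]
 [204. 207.]]
```

View pics/w1.png

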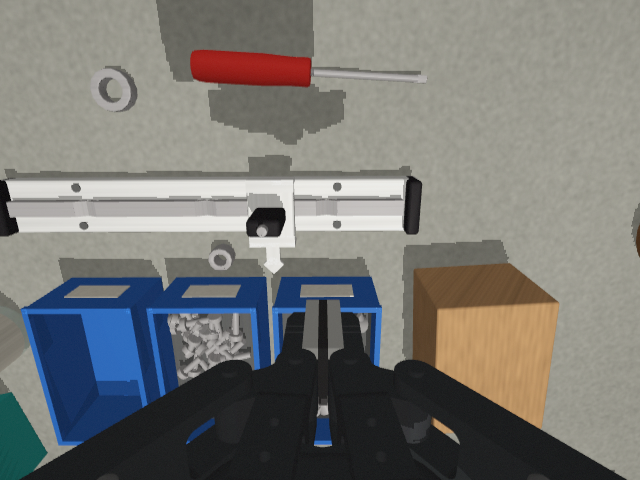

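The wrist picture shows the tab at (265,222), as predicted. The notches are at (207,207) and (85,207), and the empty bin is in front of the left notch in this picture, so notch0 is confirmed. I'm descending beside the tab.

carry_out --rows '[{"dx": -0.025, "dy": 0, "dz": -0.825, "rx": 0, "ry": 0, "rz": 0}, {"dx": 0, "dy": 0, "dz": -0.825, "rx": 0, "ry": 0, "rz": 0}, {"dx": 0, "dy": 0, "dz": -0.825, "rx": 0, "ry": 0, "rz": 0}, {"dx": 0, "dy": 0, "dz": -0.825, "rx": 0, "ry": 0, "rz": 0}, {"dx": 0, "dy": 0, "dz": -0.825, "rx": 0, "ry": 0, "rz": 0}, {"dx": 0, "dy": 0, "dz": 0, "rx": 0, "ry": 0, "rz": 0}]'

```text
clock: 2.25
tool_pos: [457.0, 79.3, 61.7]
tcp_rot: [180.0, -0.6, 179.2]
ft_force: [-0.8, 0.2, 0.0]
grip_width: -0.1
grasp_force: 0.0
```

carry_out --rows '[{"dx": 0, "dy": -0.075, "dz": 0, "rx": 0, "ry": 0, "rz": 0}, {"dx": 0, "dy": -0.075, "dz": 0, "rx": 0, "ry": 0, "rz": 0}, {"dx": 0, "dy": -0.075, "dz": 0, "rx": 0, "ry": 0, "rz": 0}, {"dx": 0, "dy": -0.075, "dz": 0, "rx": 0, "ry": 0, "rz": 0}, {"dx": 0, "dy": -0.075, "dz": 0, "rx": 0, "ry": 0, "rz": 0}, {"dx": 0, "dy": -0.075, "dz": 0, "rx": 0, "ry": 0, "rz": 0}, {"dx": 0, "dy": -0.075, "dz": 0, "rx": 0, "ry": 0, "rz": 0}, {"dx": 0, "dy": -0.075, "dz": 0, "rx": 0, "ry": 0, "rz": 0}]'

```text
clock: 3.05
tool_pos: [462.1, 54.3, 66.4]
tcp_rot: [179.9, 0.0, 179.1]
ft_force: [1.0, 4.0, 1.6]
grip_width: -0.0
grasp_force: 2.0
```

carry_out --rows '[{"dx": 0, "dy": -0.1, "dz": 0, "rx": 0, "ry": 0, "rz": 0}, {"dx": 0, "dy": -0.1, "dz": 0, "rx": 0, "ry": 0, "rz": 0}, {"dx": 0, "dy": -0.1, "dz": 0, "rx": 0, "ry": 0, "rz": 0}, {"dx": 0, "dy": -0.1, "dz": 0, "rx": 0, "ry": 0, "rz": 0}, {"dx": 0, "dy": -0.1, "dz": 0, "rx": 0, "ry": 0, "rz": 0}, {"dx": 0, "dy": -0.1, "dz": 0, "rx": 0, "ry": 0, "rz": 0}, {"dx": 0, "dy": -0.1, "dz": 0, "rx": 0, "ry": 0, "rz": 0}, {"dx": 0, "dy": -0.1, "dz": 0, "rx": 0, "ry": 0, "rz": 0}]'

```text
clock: 3.85
tool_pos: [461.8, 21.8, 66.2]
tcp_rot: [180.0, -0.0, 179.1]
ft_force: [-3.0, 4.1, 2.3]
grip_width: 0.0
grasp_force: 2.1
```

carry_out --rows '[{"dx": 0, "dy": -0.075, "dz": 0, "rx": 0, "ry": 0, "rz": 0}, {"dx": 0, "dy": -0.075, "dz": 0, "rx": 0, "ry": 0, "rz": 0}, {"dx": 0, "dy": -0.075, "dz": 0, "rx": 0, "ry": 0, "rz": 0}, {"dx": 0, "dy": -0.075, "dz": 0, "rx": 0, "ry": 0, "rz": 0}, {"dx": 0, "dy": -0.075, "dz": 0, "rx": 0, "ry": 0, "rz": 0}, {"dx": 0, "dy": -0.075, "dz": 0, "rx": 0, "ry": 0, "rz": 0}]'

```text
clock: 4.45
tool_pos: [461.8, 3.9, 66.1]
tcp_rot: [-180.0, -0.0, 179.1]
ft_force: [-2.0, 3.4, -0.2]
grip_width: -0.1
grasp_force: 1.5
```

carry_out --rows '[{"dx": 0, "dy": -0.05, "dz": 0, "rx": 0, "ry": 0, "rz": 0}, {"dx": 0, "dy": -0.05, "dz": 0, "rx": 0, "ry": 0, "rz": 0}]'

```text
clock: 4.65
tool_pos: [462.8, -0.7, 66.6]
tcp_rot: [-179.9, 0.1, 179.1]
ft_force: [0.1, -0.8, 0.1]
grip_width: 0.0
grasp_force: 0.0
```

carry_out --rows '[{"dx": 0, "dy": -0.05, "dz": 0, "rx": 0, "ry": 0, "rz": 0}]'

```text
clock: 4.75
tool_pos: [462.7, -2.6, 66.6]
tcp_rot: [-180.0, 0.1, 179.1]
ft_force: [-0.9, 0.3, -0.0]
grip_width: -0.2
grasp_force: 0.0
```

carry_out --rows '[{"dx": 0, "dy": -0.05, "dz": 0, "rx": 0, "ry": 0, "rz": 0}]'

```text
clock: 4.85
tool_pos: [462.5, -4.4, 66.5]
tcp_rot: [-180.0, 0.1, 179.1]
ft_force: [0.1, -0.2, 0.6]
grip_width: -0.1
grasp_force: 0.0
```

carry_out --rows '[{"dx": 0, "dy": -0.05, "dz": 0, "rx": 0, "ry": 0, "rz": 0}]'

```text
clock: 4.95
tool_pos: [462.4, -6.0, 66.5]
tcp_rot: [180.0, 0.0, 179.1]
ft_force: [0.1, 6.1, 1.3]
grip_width: 0.1
grasp_force: 2.7
```

carry_out --rows '[{"dx": 0, "dy": -0.05, "dz": 0, "rx": 0, "ry": 0, "rz": 0}]'

```text
clock: 5.05
tool_pos: [462.3, -6.9, 66.5]
tcp_rot: [179.9, 0.0, 179.1]
ft_force: [0.5, 8.4, 2.2]
grip_width: 0.1
grasp_force: 4.4
```

carry_out --rows '[{"dx": 0, "dy": -0.05, "dz": 0, "rx": 0, "ry": 0, "rz": 0}]'

```text
clock: 5.15
tool_pos: [462.3, -8.5, 66.5]
tcp_rot: [179.8, 0.0, 179.1]
ft_force: [0.8, 9.2, 1.8]
grip_width: 0.4
grasp_force: 4.5
```

carry_out --rows '[{"dx": 0, "dy": -0.05, "dz": 0, "rx": 0, "ry": 0, "rz": 0}]'

```text
clock: 5.25
tool_pos: [462.3, -10.4, 66.5]
tcp_rot: [179.8, 0.0, 179.1]
ft_force: [1.0, 8.7, 2.1]
grip_width: -0.1
grasp_force: 4.6
```

carry_out --rows '[{"dx": 0, "dy": -0.05, "dz": 0, "rx": 0, "ry": 0, "rz": 0}]'

```text
clock: 5.35
tool_pos: [462.2, -12.3, 66.5]
tcp_rot: [179.8, 0.0, 179.1]
ft_force: [0.5, 8.4, 2.1]
grip_width: -0.3
grasp_force: 4.5
```

carry_out --rows '[{"dx": 0, "dy": -0.05, "dz": 0, "rx": 0, "ry": 0, "rz": 0}]'

```text
clock: 5.45
tool_pos: [462.2, -14.5, 66.5]
tcp_rot: [179.9, 0.0, 179.1]
ft_force: [0.1, 5.6, 1.6]
grip_width: 0.1
grasp_force: 3.1
```

carry_out --rows '[{"dx": 0, "dy": -0.05, "dz": 0, "rx": 0, "ry": 0, "rz": 0}]'

```text
clock: 5.55
tool_pos: [462.2, -17.0, 66.4]
tcp_rot: [179.9, 0.0, 179.1]
ft_force: [0.1, 4.3, 1.3]
grip_width: 0.1
grasp_force: 2.0
```

The marker snapped into the centre notch at TCP y ≈ -5 and out again by -14.5, so notch0 should come at TCP y ≈ -115.

carry_out --rows '[{"dx": 0, "dy": -0.075, "dz": 0, "rx": 0, "ry": 0, "rz": 0}, {"dx": 0, "dy": -0.075, "dz": 0, "rx": 0, "ry": 0, "rz": 0}, {"dx": 0, "dy": -0.075, "dz": 0, "rx": 0, "ry": 0, "rz": 0}, {"dx": 0, "dy": -0.075, "dz": 0, "rx": 0, "ry": 0, "rz": 0}, {"dx": 0, "dy": -0.075, "dz": 0, "rx": 0, "ry": 0, "rz": 0}, {"dx": 0, "dy": -0.075, "dz": 0, "rx": 0, "ry": 0, "rz": 0}, {"dx": 0, "dy": -0.075, "dz": 0, "rx": 0, "ry": 0, "rz": 0}, {"dx": 0, "dy": -0.075, "dz": 0, "rx": 0, "ry": 0, "rz": 0}]'

```text
clock: 6.35
tool_pos: [461.9, -42.1, 66.2]
tcp_rot: [180.0, -0.0, 179.1]
ft_force: [-1.3, 3.8, 2.0]
grip_width: -0.2
grasp_force: 2.0
```

carry_out --rows '[{"dx": 0, "dy": -0.075, "dz": 0, "rx": 0, "ry": 0, "rz": 0}, {"dx": 0, "dy": -0.075, "dz": 0, "rx": 0, "ry": 0, "rz": 0}, {"dx": 0, "dy": -0.075, "dz": 0, "rx": 0, "ry": 0, "rz": 0}, {"dx": 0, "dy": -0.075, "dz": 0, "rx": 0, "ry": 0, "rz": 0}, {"dx": 0, "dy": -0.075, "dz": 0, "rx": 0, "ry": 0, "rz": 0}, {"dx": 0, "dy": -0.075, "dz": 0, "rx": 0, "ry": 0, "rz": 0}, {"dx": 0, "dy": -0.075, "dz": 0, "rx": 0, "ry": 0, "rz": 0}, {"dx": 0, "dy": -0.075, "dz": 0, "rx": 0, "ry": 0, "rz": 0}]'

```text
clock: 7.15
tool_pos: [461.8, -66.1, 66.1]
tcp_rot: [180.0, -0.0, 179.1]
ft_force: [-2.7, 4.3, 0.9]
grip_width: 0.5
grasp_force: 2.0
```

carry_out --rows '[{"dx": 0, "dy": -0.075, "dz": 0, "rx": 0, "ry": 0, "rz": 0}, {"dx": 0, "dy": -0.075, "dz": 0, "rx": 0, "ry": 0, "rz": 0}, {"dx": 0, "dy": -0.075, "dz": 0, "rx": 0, "ry": 0, "rz": 0}, {"dx": 0, "dy": -0.075, "dz": 0, "rx": 0, "ry": 0, "rz": 0}, {"dx": 0, "dy": -0.075, "dz": 0, "rx": 0, "ry": 0, "rz": 0}, {"dx": 0, "dy": -0.075, "dz": 0, "rx": 0, "ry": 0, "rz": 0}, {"dx": 0, "dy": -0.075, "dz": 0, "rx": 0, "ry": 0, "rz": 0}, {"dx": 0, "dy": -0.05, "dz": 0, "rx": 0, "ry": 0, "rz": 0}]'

```text
clock: 7.95
tool_pos: [462.0, -89.2, 66.2]
tcp_rot: [-180.0, -0.0, 179.1]
ft_force: [-2.7, 3.5, -2.2]
grip_width: 0.4
grasp_force: 1.9
```

carry_out --rows '[{"dx": 0, "dy": -0.05, "dz": 0, "rx": 0, "ry": 0, "rz": 0}, {"dx": 0, "dy": -0.05, "dz": 0, "rx": 0, "ry": 0, "rz": 0}, {"dx": 0, "dy": -0.05, "dz": 0, "rx": 0, "ry": 0, "rz": 0}, {"dx": 0, "dy": -0.05, "dz": 0, "rx": 0, "ry": 0, "rz": 0}, {"dx": 0, "dy": -0.05, "dz": 0, "rx": 0, "ry": 0, "rz": 0}, {"dx": 0, "dy": -0.05, "dz": 0, "rx": 0, "ry": 0, "rz": 0}]'

```text
clock: 8.55
tool_pos: [462.0, -101.1, 66.3]
tcp_rot: [180.0, -0.0, 179.1]
ft_force: [-2.3, 3.0, -0.1]
grip_width: 0.2
grasp_force: 1.9
```

carry_out --rows '[{"dx": 0, "dy": -0.04, "dz": 0, "rx": 0, "ry": 0, "rz": 0}, {"dx": 0, "dy": -0.04, "dz": 0, "rx": 0, "ry": 0, "rz": 0}]'

```text
clock: 8.75
tool_pos: [462.1, -104.3, 66.3]
tcp_rot: [-180.0, 0.0, 179.1]
ft_force: [-2.4, 4.0, -0.6]
grip_width: 0.4
grasp_force: 1.8
```

carry_out --rows '[{"dx": 0, "dy": -0.04, "dz": 0, "rx": 0, "ry": 0, "rz": 0}]'

```text
clock: 8.85
tool_pos: [462.2, -105.9, 66.4]
tcp_rot: [-180.0, 0.0, 179.1]
ft_force: [-2.3, 2.6, -1.1]
grip_width: -0.1
grasp_force: 1.5
```

carry_out --rows '[{"dx": 0, "dy": -0.04, "dz": 0, "rx": 0, "ry": 0, "rz": 0}]'

```text
clock: 8.95
tool_pos: [462.6, -107.9, 66.6]
tcp_rot: [-179.9, 0.1, 179.1]
ft_force: [-1.0, 1.1, 0.4]
grip_width: -0.3
grasp_force: 0.3
```

carry_out --rows '[{"dx": 0, "dy": -0.04, "dz": 0, "rx": 0, "ry": 0, "rz": 0}, {"dx": 0, "dy": -0.04, "dz": 0, "rx": 0, "ry": 0, "rz": 0}, {"dx": 0, "dy": 0, "dz": 0, "rx": 0, "ry": 0, "rz": 0}]'

```text
clock: 9.25
tool_pos: [462.8, -111.2, 66.8]
tcp_rot: [-179.9, 0.1, 179.1]
ft_force: [0.9, 0.3, 0.5]
grip_width: -0.0
grasp_force: 0.0
```

carry_out --rows '[{"dx": 0, "dy": -0.04, "dz": 0, "rx": 0, "ry": 0, "rz": 0}]'

```text
clock: 9.35
tool_pos: [462.4, -112.3, 66.5]
tcp_rot: [-180.0, 0.0, 179.1]
ft_force: [-0.3, -0.1, -0.3]
grip_width: 0.0
grasp_force: 0.0
```

Contact is lost, so the marker has dropped in on its own. I'm backing off along +y, then going up.

carry_out --rows '[{"dx": 0, "dy": 0.25, "dz": 0, "rx": 0, "ry": 0, "rz": 0}, {"dx": 0, "dy": 0.5, "dz": 0, "rx": 0, "ry": 0, "rz": 0}, {"dx": 0, "dy": 0.25, "dz": 0.4, "rx": 0, "ry": 0, "rz": 0}, {"dx": 0, "dy": 0, "dz": 0.8, "rx": 0, "ry": 0, "rz": 0}, {"dx": 0, "dy": 0, "dz": 0.8, "rx": 0, "ry": 0, "rz": 0}, {"dx": 0, "dy": 0, "dz": 0.8, "rx": 0, "ry": 0, "rz": 0}, {"dx": 0, "dy": 0, "dz": 0.8, "rx": 0, "ry": 0, "rz": 0}, {"dx": 0, "dy": 0, "dz": 0, "rx": 0, "ry": 0, "rz": 0}]'

```text
clock: 10.15
tool_pos: [464.9, -72.3, 215.5]
tcp_rot: [-179.8, 0.5, 179.1]
ft_force: [0.2, -0.4, 0.6]
grip_width: 0.1
grasp_force: 0.0
```

```bash
python3 - <<'E'
from h import *
im=shot("wrist","w2.png")
c=robot.get_calibration("wrist")
print(robot.get_obs()["tool_pos"],proj(c,[[460,-140.5,97],[460,-140.5,100],[460,-140.5,104]]).round(1))
E
```

```text
[463.73384201 -72.00772297 212.9913341 ] [[226.2 229.4]
 [225.1 230.6]
 [223.7 232.4]]
```

View pics/w2.png

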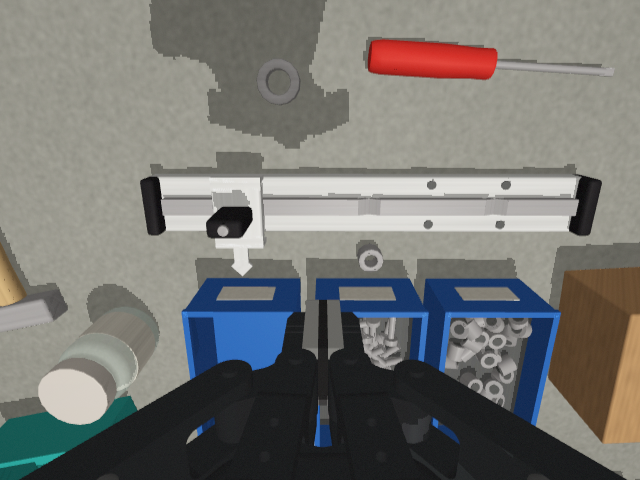

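The picture shows the marker's arrow (242,270) at the empty bin's label and the pin button (223,230) low. That matches the prediction for notch0, and everything else is undisturbed.

```bash
python3 -c "
from bench import robot
print(robot.hand_in())"
```

```text
the job is handed in; nothing more can be done
None
```

I pushed the marker with the closed fingertips into the right-hand notch (notch0), in front of the empty bin. It dropped in, the arm moved clear, and I handed the job in at about 10 s; hand-in returned no verdict.

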